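# Seal a digestion vessel with its torque cap

## Robot

A 6-joint arm with a two-finger parallel gripper is mounted at the origin on the work surface. World frame = base frame: x ahead of the robot, y to its left, z up, the work surface at z = 0. Lengths are in m, angles in rad, forces in N, time in s.
With the tool pointing down it reaches from about 0.275 to 0.975 m from the base axis. Payload 8.4 kg.
Tool frame: the origin (TCP) lies at the very end of the fingers, on their centre line; the grasp point (between the pads) lies 19 mm behind it; z points along the fingers, y is the line along which they close (so a half turn about z gives the same grasp; the last joint's range is limited). The gripper opens to 92 mm and grips with 3 to 60 N. Pads are 20 mm wide; open, the fingers measure 128 mm over their backs; the gripper's body (75 mm by 189 mm) begins 69 mm behind the grasp point.
Start: joints at [-0.002, 0.353, 1.633, -0, 1.155, -0.002], TCP at [0.625, -0, 0.215] pointing down, gripper open.
Joint ranges: [-2.63, 2.63], [-0.92, 2.1], [0.06, 2.66], [-1.3, 4.44], [0, 2.69], [-3.02, 3.02]. Speed limits (rad/s): [2.22, 2.22, 2.79, 3.14, 3.14, 3.14].

## Interface

Orientations are given as a 3x3 rotation matrix whose columns are the frame's x, y, z axes.
In Python, from plant import env gives the robot as it stands.
- The arm moves only by the shell command python3 -m crank 'ROWS' [FORCE]. ROWS is JSON, a list of rows, each a list of 5 numbers: the shift along the world's x, y, z in mm, then the turn about the world's z in degrees, then the opening in per cent of the stroke, from 0 (shut) to 100 (fully open). A call has 1 to 12 rows; each row shifts and turns the commanded pose from where the row before left it; what a row does not reach is not made up. A row lasts 1/8 s, in which the tool goes at most 62.5 mm and 10.7 degrees, less where a joint would pass 70% of its speed; a pose out of reach is approached as far as the arm can. A call with a gripper value outside its range is refused whole. The fingers move at their own pace and stop on an object; FORCE is the grip in N (left out, the last holds). Time passes only in rows, so rows that do not move let the fingers close. It gives the time, the measured TCP pose, the force, the opening and the grip force at its end, in the units of the state.
- env.sense(): the state, without advancing time (a new reading comes with each control period).
- env.read_camera(name): name is "scene" or "side" or "wrist"; returns (picture, depth): 420x560x3 uint8, blue, green, red; 420x560 float32, m along the optical axis (not along the pixel's ray), 0 where there is no reading.
- env.camera_model(name): a dict with "fx", "fy", "cx", "cy" (pixels), "dist_coeffs" ([k1, k2, p1, p2, k3] as OpenCV has them; the pictures are not rectified), "eye" and "orientation" of the camera in the world. Camera axes: x right, y down, z forward; pixel columns grow to the right and rows downward; lengths in m; the calibration is good to about 2 mm. A picture is of the moment at which its call begins: read the wrist's pose just before it. camera_model takes no time and is no camera call; for the wrist camera it gives the pose at the moment of the call.
- env.job_done(): hands the job in; it is judged then, once.
The state is a dict: "clock": time; "joint_pos": joint angles; "qd": joint speeds; "joint_torque": joint torques, N m; "tcp_pos": TCP position; "orientation": TCP orientation; "wrist_force": force on the tool from outside, world axes, zero at the start; "ft_torque": the same for the moment, N m; "opening": finger opening in m; "grip_force": force on a finger pad.
Only numpy, scipy, OpenCV 4.12 (cv2) and the standard library are available. Lean on these libraries where they do the work, as an engineer would, in place of code of your own. Each camera call takes 0.05 s, during which the arm holds its last target. There are 200 camera calls.

## Task

The filled digestion vessel standing on the balance pan still has a loose cap. Lift it off the pan, stand it fully home in the empty hexagonal socket of the capping rack between the two sealed vessels, gently and without forcing it down, then tighten its cap clockwise until the torque cap clicks once, and stop there without driving it over a second click. Let go and leave it upright in the socket, with the things around it where they stand.

Things in the scene. Friction and masses are not known exactly. Their poses are not given: they have to be found in the camera images.
- vessel: Vessel to be sealed, 0.44 kg, 116 mm tall, on the balance: beige jacket with a hexagonal foot (42 mm across flats, lowest 34 mm), round 40 mm body up to 75 mm, thin black sealing ring, grey collar (37 mm wide) from 78 to 84 mm, white ribbed cap shell (44 mm in diameter) up to 116 mm. Origin: centre of the underside, z up; x is square to a flat of the foot (60 degree symmetry).
- cap_top (a point): Centre of the flat top of the white cap shell, 116 mm above the vessel's underside; its frame turns with the shell. Grip the shell round its side, from above, 10 mm below the top, with 25 to 45 N; a weak grip slides on it. The cap has 0.4 to 2 rad left to its stop, not to be seen: only the torque tells; it may need a second grasp.
- cap (a joint): How far the white shell has slipped clockwise on the collar, rad; 0 at the start. Turning the thread reads under 0.1 N m; at its stop 0.2 to 0.3 (0.6 for a moment as it bites) while the shell slips 0.33 rad, then under 0.1 as it drops into the next notch at 0.52: the click, and so on every 0.52 rad. Turned back, the ratchet does not slip: it loosens the collar.
- rack: Capping rack, fixed: aluminium base plate 92 x 300 x 10 mm with three grey hexagonal sockets 100 mm apart along its y axis. The middle socket is empty. Each is 44.4 mm across flats inside, 57 mm outside, walls to 36 mm above the bench with a flared lead-in up to 41 mm. Origin at the centre of the underside; x is square to two flats of every socket.
- socket (a point): Centre of the floor of the empty middle socket, 10 mm above the bench; a vessel standing fully home has its origin here. Axes as the rack's. The walls reach 26 mm above it, the top of the lead-in 31 mm.
- sealed_a: Already sealed vessel of the same shape and size, standing loose in the socket at y = -100 mm of the rack; leave alone. Origin at the centre of its underside.
- sealed_b: Already sealed vessel, same, in the socket at y = +100 mm of the rack; leave alone.
- balance: Laboratory balance, fixed, white, 255 x 190 mm and 50 mm high, with a round steel pan 130 mm in diameter, whose top is 70 mm above the bench. Origin on the bench under the middle of the pan; the housing reaches 170 mm to -x (display) and 85 mm to +x of it.
- dropper: Amber dropper bottle, 42 mm in diameter, 100 mm tall, behind the balance; bystander. Origin at the centre of its underside.
- bulb: Rubber pipette bulb standing on end, 50 mm in diameter, 82 mm tall, in front of the rack; bystander. Origin at the centre of its underside.
- seal (a joint): How far the collar squeezes the black sealing ring on the jacket, m: 0 until the last 0.3 rad of tightening, about 0.0025 when the collar is at its stop; it stays squeezed when the cap is let go and is freed if the cap is loosened.
Mind the look-alikes: they are no part of the job. Leave any pink look-alike of the vessel alone.

How it is judged:
On the way, in this order (a step that is already met when the one before it is completed fails the run):
1. the vessel stands fully home in the empty socket (within 4 mm, upright) (distance between vessel and socket below 0.004 m and angle between vessel's own z axis and vertical below 0.08 rad), for 0.2 s.
2. the sealing ring is squeezed (more than 1.2 mm) and the cap has slipped over its click (value of joint seal above 0.0012 m and value of joint cap above 0.42 rad and distance between vessel and socket below 0.005 m), for 0.1 s.
At the end, for the whole second after the job is handed in: The vessel stands at rest and released in the middle socket, its origin within 4 mm of the socket floor's centre and upright within 3.4 degrees, its sealing ring squeezed by more than 1.2 mm and the cap slipped over one click (more than 0.42 rad, never more than 0.95) (distance between vessel and socket below 0.004 m and angle between vessel's own z axis and vertical below 0.06 rad and linear speed of vessel below 0.02 m/s and value of joint seal above 0.0012 m and value of joint cap above 0.42 rad); the robot touches nothing.
It fails at once if the cap is driven on over a second click (slipped by more than 0.95 rad) (value of joint cap above 0.95 rad).
It fails at once if the vessel is forced against the rack or the balance with more than 40 N (contact force between vessel and rack above 40 N or contact force between vessel and balance above 40 N).
It fails at once if a sealed vessel is disturbed by more than 15 mm (distance of any of sealed_a, sealed_b from where it was at the start of the episode above 0.015 m).
It fails at once if the dropper bottle or the pipette bulb is moved by more than 30 mm (distance of any of dropper, bulb from where it was at the start of the episode above 0.03 m).
It also fails if it takes over 64 s, if anything falls off the work surface, if the arm or the gripper's body presses on something with over 40 N, if the wrist force passes 120 N, or if a joint passes its speed limit or range.

## Working session

There is one attempt and no reset: what is moved stays moved. The work goes in short steps, Python scripts to look and compute and a shell command to move; the robot and the scene stay as the last step left them, time stands still between calls to the robot, and variables do not carry over. Pictures are saved under pics/ and viewed, at most 10 in all, crops included, and the job is handed in when it is done.

```bash
ls; mkdir -p pics; python3 - <<'E'
from plant import env
import cv2,numpy as np
s=env.sense();print(s)
for n in ["scene","side"]:
    p,d=env.read_camera(n);m=env.camera_model(n);print(n,m)
    cv2.imwrite(f"pics/{n}0.png",p);np.save(f"{n}0.npy",d)
E
```

```text
pics
{'clock': 0.0, 'joint_pos': array([-2.41574447e-03,  3.53595452e-01,  1.63413396e+00,  2.34503705e-07,
        1.15522667e+00, -2.36953140e-03]), 'qd': array([ 0.00105305, -0.0016871 , -0.00021159,  0.00045415,  0.00098513,
        0.00170005]), 'joint_torque': array([-2.43486713e-03, -5.93846583e+01, -3.34216332e+01,  6.94100303e-02,
        2.34022352e-02, -1.15005114e-04]), 'tcp_pos': array([ 6.24495351e-01, -8.54264229e-06,  2.13896695e-01]), 'orientation': array([[ 4.63102384e-05,  9.99999069e-01, -1.36342642e-03],
       [ 9.99999999e-01, -4.63054982e-05,  3.50824114e-06],
       [ 3.44510374e-06, -1.36342658e-03, -9.99999071e-01]]), 'wrist_force': array([-0.29388553, -0.01050284,  0.13197829]), 'ft_torque': array([ 0.05234533, -0.04710378,  0.0278156 ]), 'grip_force': 0.0, 'opening': 0.0918941994794187}
scene {'fx': 381.6206773257702, 'fy': 381.6206773257702, 'cx': 287.2884173921193, 'cy': 210.51778433397627, 'dist_coeffs': array([0.01386835, 0.        , 0.        , 0.        , 0.        ]), 'eye': array([ 1.23259835, -0.30557691,  0.8293206 ]), 'orientation': array([[ 0.39314563,  0.62877662, -0.6708774 ],
       [ 0.91946226, -0.27286546,  0.28307877],
       [-0.00506596, -0.72813763, -0.68541223]])}
side {'fx': 395.441911811473, 'fy': 395.441911811473, 'cx': 281.78788852009734, 'cy': 206.5037458024436, 'dist_coeffs': array([0.03186759, 0.        , 0.        , 0.        , 0.        ]), 'eye': array([ 0.32587438, -0.49000193,  0.73302249]), 'orientation': array([[ 0.91969734, -0.27905096,  0.27620166],
       [-0.39228334, -0.68255099,  0.61663435],
       [ 0.01644931, -0.67546628, -0.73720738]])}
```

View pics/scene0.png

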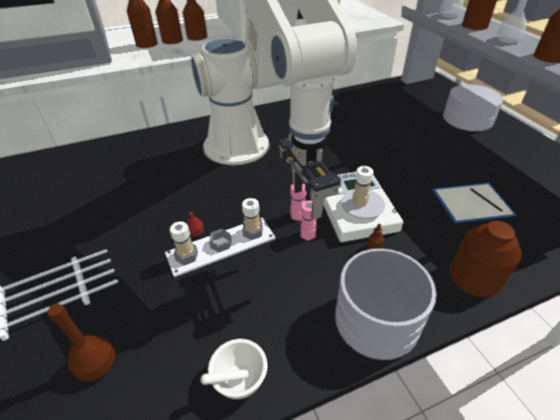

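View pics/side0.png

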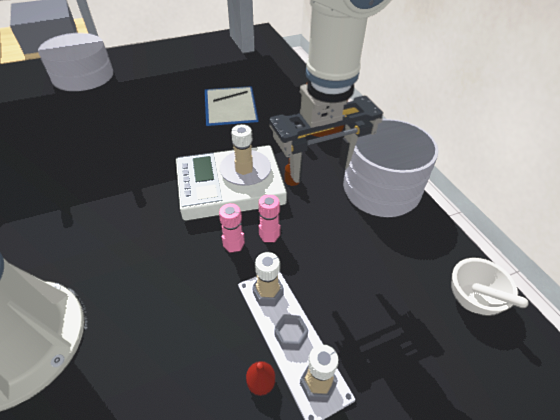

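Scene view: the vessel to seal is beige with a white cap, standing on the pan at (363,190), which is side (242,150). The other white-capped beige vessels, at (183,240) and (251,215), stand in the rack, so they are already sealed. The pink look-alikes are at (298,200) and (308,220). The empty socket is at scene (221,240), side (291,332). I'll measure and make one enlarged crop to confirm the target.

```bash
cat > h.py <<'E'
import numpy as np,cv2
def K(m): return np.array([[m['fx'],0,m['cx']],[0,m['fy'],m['cy']],[0,0,1.]])
def cloud(m,d):
    h,w=d.shape; u,v=np.meshgrid(np.arange(w),np.arange(h))
    n=cv2.undistortPoints(np.stack([u,v],-1).reshape(-1,1,2).astype(float),K(m),np.array(m['dist_coeffs'])).reshape(h,w,2)
    P=np.dstack([n,np.ones((h,w))])*d[...,None]
    return P@np.array(m['orientation']).T+m['eye']
def pix(m,P):
    R=np.array(m['orientation']).T
    return cv2.projectPoints(np.atleast_2d(P).astype(float),cv2.Rodrigues(R)[0],-R@m['eye'],K(m),np.array(m['dist_coeffs']))[0].reshape(-1,2)
def ray(m,uv,z):
    n=cv2.undistortPoints(np.array(uv,float).reshape(-1,1,2),K(m),np.array(m['dist_coeffs'])).reshape(-1,2)
    D=np.c_[n,np.ones(len(n))]@np.array(m['orientation']).T; e=np.array(m['eye'])
    return e+D*((z-e[2])/D[:,2])[:,None]
E
python3 - <<'E'
from h import *
from plant import env
roi={'scene':{'cap':(345,160,385,215),'sa':(165,215,205,265),'sb':(238,195,265,240),'sock':(205,222,238,255)},
'side':{'cap':(225,115,260,180),'sb':(250,248,285,305),'sa':(300,340,342,395),'sock':(270,310,312,352)}}
zr={'cap':(.181,.192),'sa':(.121,.132),'sb':(.121,.132),'sock':(.030,.046)}
crops=[]
for n in roi:
    m=env.camera_model(n);d=np.load(n+'0.npy');C=cloud(m,d);im=cv2.imread(f'pics/{n}0.png')
    for k,(a,b,c,e) in roi[n].items():
        P=C[b:e,a:c].reshape(-1,3);g=P[(P[:,2]>zr[k][0])&(P[:,2]<zr[k][1])]
        if len(g)<5: print(n,k,len(g),P[:,2].max());continue
        (cx,cy),r=cv2.minEnclosingCircle(g[:,:2].astype(np.float32))
        print(n,k,len(g),'circ',round(cx,4),round(cy,4),round(r,4),'med',np.median(g,0).round(4),'zmax',P[:,2].max().round(4))
    a,b,c,e=roi[n]['cap'];crops.append(cv2.resize(im[b-35:e+35,a-35:c+35],(390,480),interpolation=cv2.INTER_CUBIC))
cv2.imwrite('pics/crop1.png',np.hstack(crops))
E
```

```text
scene cap 137 circ 0.539 0.2182 0.0241 med [0.542  0.2179 0.1853] zmax 0.8293
scene sa 175 circ 0.4913 -0.2953 0.0228 med [ 0.4933 -0.2963  0.1256] zmax 0.8293
scene sb 141 circ 0.476 -0.0975 0.0232 med [ 0.4787 -0.0979  0.1256] zmax 0.8293
scene sock 164 circ 0.4826 -0.1971 0.0328 med [ 0.482  -0.1956  0.0365] zmax 0.8293
side cap 196 circ 0.5375 0.2199 0.023 med [0.5357 0.2161 0.1855] zmax 0.733
side sb 383 circ 0.4737 -0.0978 0.0223 med [ 0.4729 -0.0999  0.1258] zmax 0.733
side sa 652 circ 0.488 -0.2975 0.0224 med [ 0.4871 -0.2988  0.1257] zmax 0.733
side sock 416 circ 0.4808 -0.1981 0.0326 med [ 0.4801 -0.1987  0.038 ] zmax 0.733
```

View pics/crop1.png

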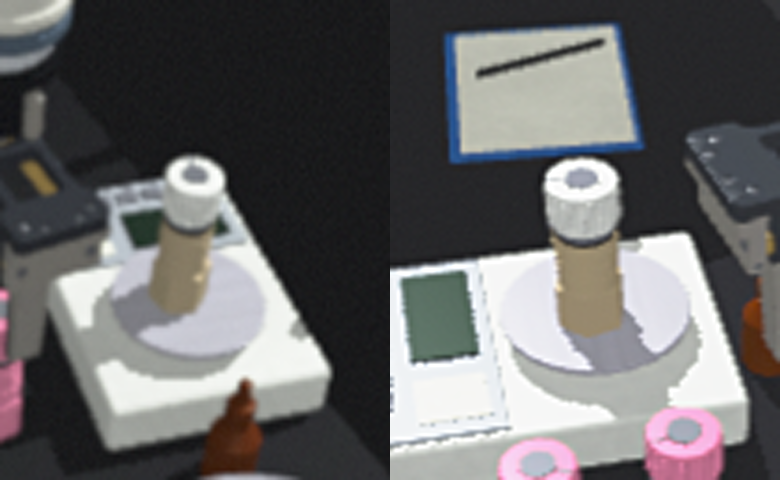

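The crop confirms it: a beige jacket with a white cap on the steel pan, while the look-alikes are pink and stand in front of the balance. Next I'll check the wrist camera geometry for a close look at the foot yaw.

```bash
python3 - <<'E'
from h import *
from plant import env
m=env.camera_model('wrist');print(m); s=env.sense()
R=s['orientation'];print('eye in tool',R.T@(m['eye']-s['tcp_pos']),'axes in tool\n',R.T@m['orientation'])
V=np.array([.5383,.219,.07])
# shift of tcp so that foot mid appears, for some yaw: try grid
for z in (.25,.3,.35):
  for a in (-90,-45,0,45,90):
    c,si=np.cos(np.radians(a)),np.sin(np.radians(a));Rz=np.array([[c,-si,0],[si,c,0],[0,0,1]])
    off=Rz@(m['eye']-s['tcp_pos']);O=Rz@m['orientation'];ax=O[:,2]
    # place camera so foot lies along pixel (280,360)
    d=O@np.array([0,(300-m['cy'])/m['fy'],1]);h=(z+off[2]-V[2]-.017);eye=V+[0,0,.017]-d*(h/-d[2]);
    print(z,a,'tcp',(eye-off).round(3),'view elev',np.degrees(np.arcsin(-d[2]/np.linalg.norm(d))).round(0),'dist',np.linalg.norm(d*(h/d[2])).round(3))
E
```

```text
{'fx': 372.4011433976064, 'fy': 372.4011433976064, 'cx': 283.89593650763203, 'cy': 205.51209760579601, 'dist_coeffs': array([-0.08339776,  0.        ,  0.        ,  0.        ,  0.        ]), 'eye': array([0.62532938, 0.08363333, 0.38319523]), 'orientation': array([[ 9.99998524e-01, -1.67619842e-04, -1.71004925e-03],
       [-6.62616591e-04, -9.55870222e-01, -2.93788496e-01],
       [-1.58534037e-03,  2.93789195e-01, -9.55868922e-01]])}
eye in tool [ 0.08364065  0.0005583  -0.16927363] axes in tool
 [[-6.50637184e-04 -9.55870454e-01 -2.93787768e-01]
 [ 9.99999736e-01 -5.27169500e-04 -4.99446469e-04]
 [ 3.22530172e-04 -2.93788015e-01  9.55870545e-01]]
0.25 -90 tcp [0.657 0.219 0.25 ] view elev 59.0 dist 0.389
0.25 -45 tcp [0.622 0.303 0.25 ] view elev 59.0 dist 0.389
0.25 0 tcp [0.538 0.338 0.25 ] view elev 59.0 dist 0.389
0.25 45 tcp [0.454 0.303 0.25 ] view elev 59.0 dist 0.389
0.25 90 tcp [0.42  0.219 0.25 ] view elev 59.0 dist 0.389
0.3 -90 tcp [0.687 0.219 0.3  ] view elev 59.0 dist 0.447
0.3 -45 tcp [0.644 0.324 0.3  ] view elev 59.0 dist 0.447
0.3 0 tcp [0.538 0.368 0.3  ] view elev 59.0 dist 0.447
0.3 45 tcp [0.433 0.324 0.3  ] view elev 59.0 dist 0.447
0.3 90 tcp [0.389 0.219 0.3  ] view elev 59.0 dist 0.447
0.35 -90 tcp [0.718 0.219 0.35 ] view elev 59.0 dist 0.506
0.35 -45 tcp [0.665 0.346 0.35 ] view elev 59.0 dist 0.506
0.35 0 tcp [0.538 0.398 0.35 ] view elev 59.0 dist 0.506
0.35 45 tcp [0.411 0.346 0.35 ] view elev 59.0 dist 0.506
0.35 90 tcp [0.359 0.219 0.35 ] view elev 59.0 dist 0.506
```

```bash
python3 -m crank '[[-14,50,12,0,100],[-14,56,12,0,100],[-14,56,12,0,100],[-14,56,0,0,100],[-15,56,0,0,100],[-15,56,0,0,100],[0,0,0,0,100],[0,0,0,0,100]]' 30
python3 - <<'E'
from h import *
from plant import env
m=env.camera_model('wrist');p,d=env.read_camera('wrist');cv2.imwrite('pics/w1.png',p);np.savez('w1.npz',d=d,m=m)
print(pix(m,[[.5383,.219,.07],[.5383,.219,.186]]))
E
```

```text
clock: 1.1
tcp_pos: [0.5388, 0.3296, 0.2501]
orientation: [[-0.001, 1.0, -0.001], [1.0, 0.001, -0.001], [-0.001, -0.001, -1.0]]
wrist_force: [-0.1, -0.1, 0.3]
opening: 0.0921
grip_force: 0.0
[[283.17004654 284.08754888]
 [282.74782273 358.74771177]]
```

View pics/w1.png

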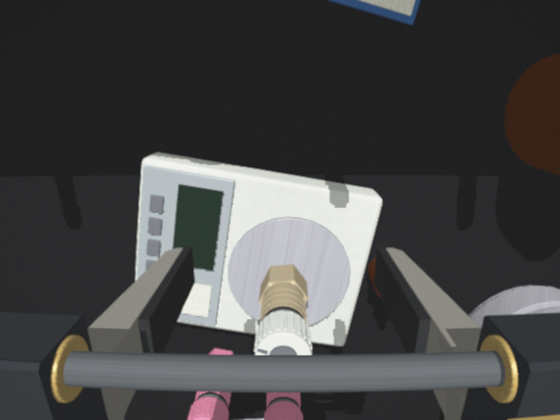

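The wrist picture shows the foot clearly at (283,280), with its front flat edge from about (267,268) to (301,266). I'll fit that edge to get the yaw.

```bash
python3 - <<'E'
from h import *
z=np.load('w1.npz',allow_pickle=True);m=z['m'].item();p=cv2.imread('pics/w1.png')
hsv=cv2.cvtColor(p,cv2.COLOR_BGR2HSV)
mk=((hsv[...,0]>8)&(hsv[...,0]<28)&(hsv[...,1]>60)).astype(np.uint8);mk[:255]=0;mk[320:]=0;mk[:,:240]=0;mk[:,330:]=0
n,l,st,_=cv2.connectedComponentsWithStats(mk);k=1+st[1:,4].argmax();mk=(l==k).astype(np.uint8);print(st[k])
rows=[(u,np.flatnonzero(mk[:,u])[0]) for u in range(255,315) if mk[:,u].any()]
print(rows)
for lo,hi in [(270,298)]:
    g=np.array([(u,v-.5) for u,v in rows if lo<=u<=hi]);W=ray(m,g,.07)[:,:2]
    f=cv2.fitLine(W.astype(np.float32),cv2.DIST_HUBER,0,.01,.01).ravel();print('edge dir deg',np.degrees(np.arctan2(f[1],f[0])),'pt',f[2:],'res mm',1e3*np.abs((W-f[2:])@[-f[1],f[0]]).max())
W=ray(m,[rows[0],rows[-1]],.07);print(W)
c=p[250:330,240:330];cv2.imwrite('pics/w1c.png',cv2.resize(c,None,fx=6,fy=6,interpolation=cv2.INTER_CUBIC))
E
```

```text
[262 281  21  27 148]
[(262, np.int64(292)), (263, np.int64(292)), (264, np.int64(289)), (265, np.int64(287)), (266, np.int64(285)), (267, np.int64(284)), (268, np.int64(282)), (269, np.int64(282)), (270, np.int64(282)), (271, np.int64(282)), (272, np.int64(284)), (273, np.int64(282)), (274, np.int64(283)), (275, np.int64(283)), (276, np.int64(281)), (277, np.int64(282)), (278, np.int64(285)), (279, np.int64(289)), (280, np.int64(288)), (281, np.int64(288)), (282, np.int64(288))]
edge dir deg -38.521404 pt [0.5307515  0.21922213] res mm 3.156156520538266
[[0.51579451 0.20946547 0.07      ]
 [0.53705977 0.21432767 0.07      ]]
```

View pics/w1c.png

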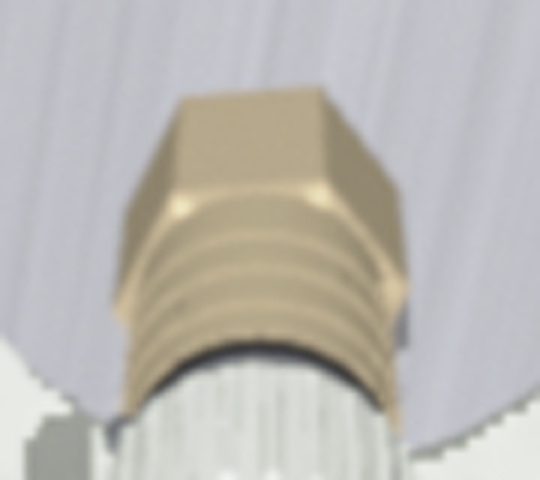

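```bash
cat > foot.py <<'E'
from h import *
def edge(p,m,box,z,inset=4):
    a,b,c,e=box;q=p.astype(int);mk=((q[...,2]-q[...,0]>18)).astype(np.uint8);k=np.zeros_like(mk);k[b:e,a:c]=mk[b:e,a:c]
    rows=np.array([(u,np.flatnonzero(k[:,u])[0]-.5) for u in range(a,c) if k[:,u].any()],float);return rows
E
python3 - <<'E'
from foot import *
z=np.load('w1.npz',allow_pickle=True);m=z['m'].item();p=cv2.imread('pics/w1.png')
r=edge(p,m,(250,255,316,315),.07);print(r.tolist())
def ln(lo,hi):
    W=ray(m,r[(r[:,0]>=lo)&(r[:,0]<=hi)],.07)[:,:2]
    f=cv2.fitLine(W.astype(np.float32),cv2.DIST_HUBER,0,.01,.01).ravel();a=np.degrees(np.arctan2(f[1],f[0]));print(lo,hi,len(W),'dir',a,'mod60',a%60,f[2:],'res',1e3*np.abs((W-f[2:])@[-f[1],f[0]]).max());return f
ln(272,292);ln(262,268);ln(296,305)
W=ray(m,[[270,266.5],[294,264.7],[260.8,285.8],[306.3,281.3]],.07)[:,:2];print(W)
for i,j in((0,1),(2,0),(1,3)): d=W[j]-W[i];print(np.linalg.norm(d),np.degrees(np.arctan2(d[1],d[0]))%60)
E
```

```text
[[259.0, 298.5], [260.0, 291.5], [261.0, 284.5], [262.0, 282.5], [263.0, 280.5], [264.0, 278.5], [265.0, 276.5], [266.0, 274.5], [267.0, 272.5], [268.0, 270.5], [269.0, 267.5], [270.0, 266.5], [271.0, 265.5], [272.0, 265.5], [273.0, 265.5], [274.0, 265.5], [275.0, 265.5], [276.0, 265.5], [277.0, 265.5], [278.0, 265.5], [279.0, 264.5], [280.0, 264.5], [281.0, 264.5], [282.0, 264.5], [283.0, 264.5], [284.0, 264.5], [285.0, 264.5], [286.0, 264.5], [287.0, 264.5], [288.0, 264.5], [289.0, 264.5], [290.0, 264.5], [291.0, 264.5], [292.0, 264.5], [293.0, 264.5], [294.0, 266.5], [295.0, 267.5], [296.0, 268.5], [297.0, 269.5], [298.0, 271.5], [299.0, 272.5], [300.0, 273.5], [301.0, 275.5], [302.0, 276.5], [303.0, 277.5], [304.0, 279.5], [305.0, 280.5], [306.0, 284.5], [307.0, 293.5]]
272 292 21 dir 4.086967 mod60 4.086967 [0.5373037  0.24137078] res 0.6905041116800392
262 268 7 dir 65.16625 mod60 5.166252 [0.51927924 0.22790064] res 0.0006250600475959823
296 305 10 dir -55.856754 mod60 4.1432457 [0.5564152  0.23026896] res 0.24014556939476842
[[0.52465971 0.23952311]
 [0.54951312 0.24160533]
 [0.51466901 0.21691166]
 [0.56262126 0.2222952 ]]
0.0249404803952253 4.789061809050506
0.02472026684589159 6.1621046714053165
0.023338898918698604 4.16952427370471
```

The foot's edge direction is 4.5° (mod 60) and the vessel is at (0.5387, 0.2195). The rack yaw is 4.3°, so the foot needs a turn of about -30°. I'll grip at tool yaw 34°, which becomes 4° at the socket.

```bash
python3 -m crank '[[0,-27,0,8.5,100],[0,-28,0,8.5,100],[0,-28,0,8.5,100],[0,-27,0,8.5,100],[0,0,-30,0,100],[0,0,-33,0,100],[0,0,-20,0,100],[0,0,-10,0,100],[0,0,0,0,100]]' 35
python3 - <<'E'
from plant import env
import cv2
s=env.sense();print(s['tcp_pos'],s['wrist_force'],s['joint_pos'])
E
```

```text
clock: 2.28
tcp_pos: [0.539, 0.2191, 0.1574]
orientation: [[-0.558, 0.83, -0.001], [0.83, 0.558, -0.0], [0.0, -0.001, -1.0]]
wrist_force: [0.8, -0.6, -0.8]
opening: 0.0921
grip_force: 0.0
[0.53902927 0.21906297 0.15738485] [ 0.75643962 -0.62358074 -0.75816785] [ 3.83495781e-01  3.47952410e-01  1.78063525e+00 -1.14503627e-04
  1.01377946e+00 -2.08661376e-01]
```

```bash
python3 -m crank '[[0,0,0,0,60],[0,0,0,0,45],[0,0,0,0,30],[0,0,0,0,30],[0,0,0,0,30],[0,0,0,0,30]]' 35; python3 -m crank '[[0,0,10,0,30],[0,0,30,0,30],[0,0,40,0,30],[0,0,0,0,30]]'
```

```text
clock: 3.02
tcp_pos: [0.5389, 0.22, 0.1576]
orientation: [[-0.559, 0.829, -0.0], [0.829, 0.559, -0.0], [0.0, -0.0, -1.0]]
wrist_force: [-1.0, 0.7, 2.1]
opening: 0.0433
grip_force: 35.0
clock: 3.52
tcp_pos: [0.5407, 0.2207, 0.2406]
orientation: [[-0.559, 0.829, 0.005], [0.829, 0.559, 0.002], [-0.001, 0.006, -1.0]]
wrist_force: [0.3, -0.2, -4.8]
opening: 0.0432
grip_force: 35.0
```

```bash
python3 -m crank '[[-2,-15,5,0,30],[-5,-35,5,-3,30],[-6,-45,5,-4,30],[-6,-45,5,-4,30],[-6,-45,0,-4,30],[-6,-45,0,-4,30],[-6,-45,0,-4,30],[-6,-45,0,-4,30],[-6,-45,0,-3,30],[-5,-35,0,0,30],[-3,-15,0,0,30],[0,-3,0,0,30]]'; python3 -m crank '[[0,0,0,0,30],[0,0,0,0,30],[0,0,0,0,30]]'
python3 - <<'E'
from h import *
from plant import env
ms=[]
for n in ["scene","side"]:
    p,d=env.read_camera(n);cv2.imwrite(f"pics/{n}1.png",p);np.save(n+'1.npy',d)
    m=env.camera_model(n);u,v=pix(m,[.482,-.1975,.1])[0].astype(int);c=p[max(v-90,0):v+90,max(u-70,0):u+70];ms.append(cv2.resize(c,(390,500)));print(n,u,v,c.shape)
cv2.imwrite('pics/c2.png',np.hstack(ms))
E
```

```text
clock: 5.03
tcp_pos: [0.4809, -0.1984, 0.2566]
orientation: [[-0.068, 0.998, -0.002], [0.998, 0.068, 0.001], [0.001, -0.002, -1.0]]
wrist_force: [-0.3, 0.2, -4.9]
opening: 0.043
grip_force: 35.0
clock: 5.4
tcp_pos: [0.4822, -0.1972, 0.2576]
orientation: [[-0.071, 0.997, 0.0], [0.997, 0.071, 0.0], [0.0, 0.0, -1.0]]
wrist_force: [-0.2, 0.2, -4.8]
opening: 0.0431
grip_force: 35.0
scene 216 221 (180, 140, 3)
side 292 312 (180, 140, 3)
```

View pics/c2.png

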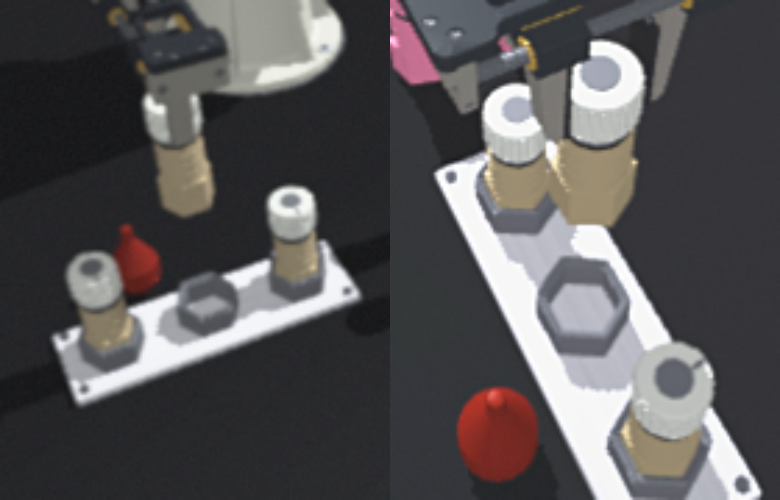

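The crop shows the vessel hanging upright above the empty socket with the flats looking parallel, and the neighbours untouched. I'll check its axis and the socket centre from depth before lowering.

```bash
python3 - <<'E'
from h import *
from plant import env
from scipy.optimize import least_squares
s=env.sense();t=s['tcp_pos'];z0=t[2]-.0875;print(t)
for n in ["scene","side"]:
    m=env.camera_model(n);C=cloud(m,np.load(n+'1.npy'));p=cv2.imread(f'pics/{n}1.png').astype(int)
    b=(p[...,2]-p[...,0]>18)&(np.hypot(C[...,0]-t[0],C[...,1]-t[1])<.035)
    for lo,hi in((40,55),(58,73)):
        P=C[b&(C[...,2]>z0+lo/1e3)&(C[...,2]<z0+hi/1e3)]
        r=least_squares(lambda c:np.hypot(P[:,0]-c[0],P[:,1]-c[1])-.0198,t[:2],loss='soft_l1',f_scale=.001);print(n,lo,len(P),r.x.round(4),'zlow',C[b][:,2].min()-z0)
    g=np.abs(C[...,2]-.0395)<.0025
    g&=np.hypot(C[...,0]-.482,C[...,1]+.1975)<.037
    Q=C[g][:,:2].astype(np.float32);h=cv2.convexHull(Q);print('sock',len(Q),cv2.minEnclosingCircle(Q),np.array(cv2.fitEllipse(h)[0]))
    # far inner & outer: extents along rack axes
    a=np.radians(4.3);X=np.array([np.cos(a),np.sin(a)]);Y=np.array([-X[1],X[0]])
    for A in(X,Y): e=Q@A;print(' ext',np.percentile(e,[1,99]).round(4),np.percentile(e,[1,99]).mean().round(4),'guess',np.array([.482,-.1975])@A)
E
```

```text
[ 0.48216225 -0.19750383  0.25764681]
scene 40 74 [ 0.4829 -0.1957] zlow -0.0015426603094620128
scene 58 83 [ 0.4827 -0.1956] zlow -0.0015426603094620128
sock 73 ((0.4845833480358124, -0.19597001373767853), 0.031652070581912994) [ 0.48360971 -0.19672431]
 ext [0.4387 0.4966] 0.4677 guess 0.46583493581090607
 ext [-0.262  -0.2032] -0.2326 guess -0.23308381020150032
side 40 122 [ 0.4812 -0.1967] zlow -0.0007262782101055965
side 58 146 [ 0.4815 -0.1967] zlow -0.0007262782101055965
sock 236 ((0.4812818467617035, -0.19706645607948303), 0.032209355384111404) [ 0.48088062 -0.19706346]
 ext [0.4373 0.4928] 0.4651 guess 0.46583493581090607
 ext [-0.2626 -0.2028] -0.2327 guess -0.23308381020150032
```

```bash
python3 -m crank '[[0,-0.5,-20,0,30],[0,0,-35,0,30],[0,0,-35,0,30],[0,0,-25,0,30],[0,0,-9,0,30],[0,0,-2,0,30],[0,0,0,0,30]]'; python3 -m crank '[[0,0,-2,0,30],[0,0,-2,0,30],[0,0,-2,0,30],[0,0,0,0,30]]'
```

```text
clock: 6.38
tcp_pos: [0.4827, -0.1987, 0.1325]
orientation: [[-0.07, 0.998, 0.001], [0.998, 0.07, -0.001], [-0.001, 0.001, -1.0]]
wrist_force: [-0.1, -0.3, -4.5]
opening: 0.0432
grip_force: 35.0
clock: 6.88
tcp_pos: [0.4819, -0.1985, 0.1254]
orientation: [[-0.07, 0.998, -0.0], [0.998, 0.07, 0.0], [0.0, -0.0, -1.0]]
wrist_force: [-0.3, -0.3, -5.1]
opening: 0.0431
grip_force: 35.0
```

Underside is now about 38 mm above the bench, inside the lead-in, with no contact.

```bash
python3 -m crank '[[0,0,-1.5,0,30],[0,0,-1.5,0,30],[0,0,-1.5,0,30],[0,0,0,0,30]]';python3 -m crank '[[0,0,-1.5,0,30],[0,0,-1.5,0,30],[0,0,0,0,30]]'
```

```text
clock: 7.38
tcp_pos: [0.4819, -0.1984, 0.1209]
orientation: [[-0.07, 0.998, -0.0], [0.998, 0.07, 0.0], [0.0, -0.0, -1.0]]
wrist_force: [0.2, 0.4, -4.2]
opening: 0.0434
grip_force: 35.0
clock: 7.75
tcp_pos: [0.4819, -0.1985, 0.1179]
orientation: [[-0.07, 0.998, -0.0], [0.998, 0.07, 0.0], [0.0, -0.0, -1.0]]
wrist_force: [-0.4, -0.0, -4.9]
opening: 0.0433
grip_force: 35.0
```

```bash
python3 -m crank '[[0,0,-2,0,30],[0,0,-2,0,30],[0,0,-2,0,30],[0,0,-2,0,30],[0,0,0,0,30]]';python3 -m crank '[[0,0,-2,0,30],[0,0,-2,0,30],[0,0,-2,0,30],[0,0,-2,0,30],[0,0,-1.5,0,30],[0,0,0,0,30]]'
```

```text
clock: 8.38
tcp_pos: [0.4819, -0.1984, 0.1099]
orientation: [[-0.07, 0.998, -0.0], [0.998, 0.07, 0.0], [0.0, -0.0, -1.0]]
wrist_force: [-0.1, 0.4, -4.4]
opening: 0.0433
grip_force: 35.0
clock: 9.12
tcp_pos: [0.4819, -0.1985, 0.1004]
orientation: [[-0.07, 0.998, -0.0], [0.998, 0.07, 0.0], [0.0, -0.0, -1.0]]
wrist_force: [-0.8, -0.3, -4.7]
opening: 0.0433
grip_force: 35.0
```

```bash
python3 -m crank '[[0,0,-1,0,30],[0,0,-1,0,30],[0,0,0,0,30]]';python3 -m crank '[[0,0,-0.5,0,30],[0,0,0,0,30]]'
```

```text
clock: 9.5
tcp_pos: [0.482, -0.1985, 0.0985]
orientation: [[-0.07, 0.998, -0.0], [0.998, 0.07, 0.0], [0.0, -0.0, -1.0]]
wrist_force: [0.1, 0.2, -4.8]
opening: 0.0433
grip_force: 35.0
clock: 9.75
tcp_pos: [0.482, -0.1985, 0.0981]
orientation: [[-0.07, 0.998, -0.0], [0.998, 0.07, 0.0], [0.0, -0.0, -1.0]]
wrist_force: [0.4, 0.7, -5.1]
opening: 0.043
grip_force: 35.0
```

```bash
python3 -m crank '[[0,0,0,0,70],[0,0,0,0,70],[0,0,0,0,70],[0,0,0,0,70]]'
python3 - <<'E'
from h import *
from plant import env
from scipy.optimize import least_squares
for n in ["scene","side"]:
    p,d=env.read_camera(n);m=env.camera_model(n);C=cloud(m,d);p=p.astype(int);t=np.array([.482,-.198])
    b=(p[...,2]-p[...,0]>18)&(np.hypot(C[...,0]-t[0],C[...,1]-t[1])<.035)
    P=C[b&(C[...,2]>.05)&(C[...,2]<.083)];r=least_squares(lambda c:np.hypot(P[:,0]-c[0],P[:,1]-c[1])-.0198,t,loss='soft_l1',f_scale=.001)
    w=(np.hypot(C[...,0]-t[0],C[...,1]-t[1])<.02)&(p.min(-1)>90)&(C[...,2]<.14);print(n,r.x,'top z',np.percentile(C[w][:,2],[90,97]),w.sum())
    for y,x in((-.297,.4897),(-.0977,.4749)):
        g=(np.hypot(C[...,0]-x,C[...,1]-y)<.02)&(C[...,2]>.1)&(C[...,2]<.14);print('  sealed top',np.percentile(C[g][:,2],[90,97]))
E
```

```text
clock: 10.25
tcp_pos: [0.4821, -0.1986, 0.0982]
orientation: [[-0.07, 0.998, 0.0], [0.998, 0.07, -0.0], [-0.0, 0.0, -1.0]]
wrist_force: [-0.1, 0.6, -0.6]
opening: 0.0642
grip_force: 0.0
scene [ 0.48225888 -0.19682227] top z [0.10510993 0.12441684] 104
  sealed top [0.12764121 0.12852709]
  sealed top [0.12757825 0.12874282]
side [ 0.48067641 -0.19740095] top z [0.12774408 0.12851021] 457
  sealed top [0.12755635 0.12828824]
  sealed top [0.12784682 0.12853708]
```

Vessel is home: its cap top is level with the sealed neighbours' tops. Regripping and turning clockwise while watching the torque.

```bash
cat > t.py <<'E'
from plant import env
import numpy as np
s=env.sense();o=s['orientation'];print('T',s['ft_torque'].round(3),'F',s['wrist_force'].round(1),'yaw',np.degrees(np.arctan2(o[1,1],o[0,1])).round(1),'j6',s['joint_pos'][5].round(2),'z',s['tcp_pos'][2].round(4))
E
python3 -m crank '[[0,0.5,0,0,60],[0,0,0,0,45],[0,0,0,0,30],[0,0,0,0,30],[0,0,0,0,30]]' 35|tail -3; python3 t.py
python3 -m crank '[[0,0,0,-4,30],[0,0,0,-4,30]]' |tail -1;python3 t.py
python3 -m crank '[[0,0,0,-4,30],[0,0,0,-4,30]]' |tail -1;python3 t.py
```

```text
wrist_force: [-0.6, -0.8, 0.7]
opening: 0.0434
grip_force: 35.0
T [-0.009  0.197 -0.014] F [-0.6 -0.8  0.7] yaw 4.0 j6 -0.46 z 0.098
grip_force: 35.0
T [ 0.212 -0.096  0.122] F [-0.8  1.   0.7] yaw -4.1 j6 -0.32 z 0.098
grip_force: 35.0
T [0.143 0.007 0.068] F [ 0.3  0.7 -0.7] yaw -12.1 j6 -0.18 z 0.0981
```

```bash

python3 -m crank '[[0,0,0,-4,30],[0,0,0,-4,30]]' |tail -1;python3 t.py
python3 -m crank '[[0,0,0,-4,30],[0,0,0,-4,30]]' |tail -1;python3 t.py
python3 -m crank '[[0,0,0,-4,30],[0,0,0,-4,30]]' |tail -1;python3 t.py
```

```text
grip_force: 35.0
T [0.134 0.09  0.097] F [-0.5  0.6  0.1] yaw -20.1 j6 -0.04 z 0.0981
grip_force: 35.0
T [0.141 0.086 0.085] F [-0.5  1.3  0.7] yaw -28.1 j6 0.1 z 0.0981
grip_force: 35.0
T [0.172 0.093 0.085] F [-0.5  0.1  0.7] yaw -36.1 j6 0.24 z 0.0981
```

```bash

python3 -m crank '[[0,0,0,-4,30],[0,0,0,-4,30]]' |tail -1;python3 t.py
python3 -m crank '[[0,0,0,-4,30],[0,0,0,-4,30]]' |tail -1;python3 t.py
python3 -m crank '[[0,0,0,-4,30],[0,0,0,-4,30]]' |tail -1;python3 t.py
```

```text
grip_force: 35.0
T [0.09  0.185 0.114] F [-0.   0.4  0.9] yaw -44.1 j6 0.38 z 0.098
grip_force: 35.0
T [0.149 0.178 0.09 ] F [-0.7  1.2  0.4] yaw -52.1 j6 0.52 z 0.098
grip_force: 35.0
T [0.154 0.191 0.109] F [-0.7  1.1  0.5] yaw -60.1 j6 0.66 z 0.098
```

```bash

python3 -m crank '[[0,0,0,-4,30],[0,0,0,-4,30]]' |tail -1;python3 t.py
python3 -m crank '[[0,0,0,-4,30],[0,0,0,-4,30]]' |tail -1;python3 t.py
python3 -m crank '[[0,0,0,-4,30],[0,0,0,-4,30]]' |tail -1;python3 t.py
```

```text
grip_force: 35.0
T [0.245 0.212 0.677] F [-1.   1.   0.7] yaw -68.1 j6 0.8 z 0.098
grip_force: 35.0
T [0.217 0.21  0.384] F [-0.7  1.3  1.6] yaw -76.1 j6 0.94 z 0.0981
grip_force: 35.0
T [0.219 0.266 0.194] F [-0.9  0.7  1.9] yaw -84.1 j6 1.08 z 0.0981
```

It bit at about -67° yaw and is now slipping. From here I'll use small steps until the torque drops.

```bash

python3 -m crank '[[0,0,0,-4,30]]' |tail -1;python3 t.py
python3 -m crank '[[0,0,0,-3,30]]' |tail -1;python3 t.py
```

```text
grip_force: 35.0
T [-0.091  0.308 -0.018] F [-0.5  0.   0.3] yaw -88.1 j6 1.15 z 0.098
grip_force: 35.0
T [ 0.035 -0.002  0.04 ] F [ 0.2  1.  -1.3] yaw -91.1 j6 1.2 z 0.098
```

```bash

python3 -m crank '[[0,0,0,-3,30]]' |tail -1;python3 t.py
python3 -m crank '[[0,0,0,-3,30]]' |tail -1;python3 t.py
```

```text
grip_force: 35.0
T [0.253 0.329 0.16 ] F [-0.5  1.2  1. ] yaw -94.1 j6 1.25 z 0.0981
grip_force: 35.0
T [0.292 0.255 0.324] F [-1.1  1.8  0.6] yaw -97.1 j6 1.3 z 0.0981
```

The torque dropped at -88° to -91° (the click) and is rising again, about 0.55 rad after the slip began. I'm stopping here, releasing and backing off upwards.

```bash
python3 -m crank '[[0,0,0,0,75],[0,0,0,0,75],[0,0,0,0,75],[0,0,20,0,75],[0,0,50,0,75],[0,0,50,0,75],[0,0,30,0,75],[0,0,0,0,75],[0,0,0,0,75]]'
python3 - <<'E'
from h import *
from plant import env
ms=[]
for n in ["scene","side"]:
    p,d=env.read_camera(n);m=env.camera_model(n)
    u,v=pix(m,[.482,-.1975,.08])[0].astype(int);ms.append(cv2.resize(p[v-65:v+65,u-65:u+65],(390,390),interpolation=cv2.INTER_CUBIC))
cv2.imwrite('pics/c3.png',np.hstack(ms))
E
```

```text
clock: 15.35
tcp_pos: [0.4814, -0.1978, 0.2471]
orientation: [[0.993, -0.122, -0.001], [-0.122, -0.993, 0.0], [-0.001, -0.0, -1.0]]
wrist_force: [-0.1, -0.1, -0.5]
opening: 0.0688
grip_force: 0.0
```

View pics/c3.png

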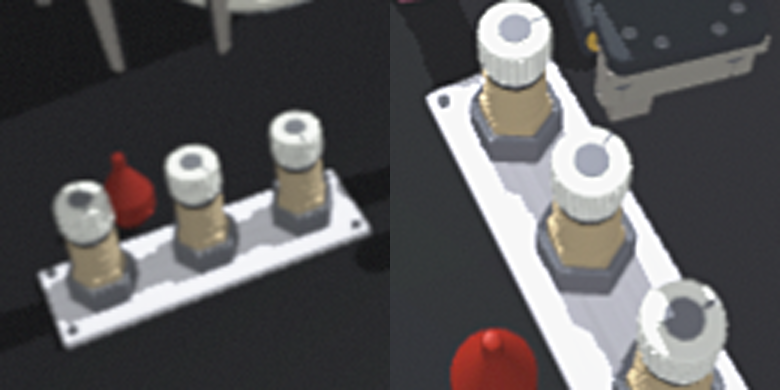

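The picture shows the vessel upright and home in the middle socket, with its cap mark turned clockwise by about the commanded amount. The gripper is clear and the neighbours and bulb are in place, so I'm handing in.

```bash
python3 -c "
from plant import env
print(env.job_done())"
```

```text
the job is handed in; nothing more can be done
None
```

I handed the job in: the vessel stands home and upright in the middle socket with its cap tightened over one click and the gripper clear. The click is judged from the torque alone (about 0.55 rad of slip, estimated), and no verdict came back.

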